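# Stack the coffee-corner tins and set the empty one out for refilling

### The arm

A 7-joint arm with a two-finger parallel gripper is mounted at the origin on the work surface. World frame = base frame: x ahead of the robot, y to its left, z up, the work surface at z = 0. Lengths are in m, angles in rad, forces in N, time in s.
With the tool pointing down it reaches from about 0.425 to 0.825 m from the base axis. Payload 3.6 kg.
Tool frame: the origin (TCP) lies between the finger pads; the fingertips stand 17 mm ahead of it and the grasp point (between the pads) lies 2 mm behind it; z points along the fingers, x is the direction in which the jaws open and shut, and the axes are right-handed (so a half turn about z gives the same grasp; the last joint's range is limited). The gripper opens to 93 mm and grips with 3 to 60 N. Pads are 15 mm wide; open, the fingers measure 128 mm over their backs; the gripper's body (75 mm by 188 mm) begins 65 mm behind the grasp point.
Start: joints at [1.19, 0.615, -0.013, 1.423, 0.008, 1.103, -0.04], TCP at [0.226, -0.609, 0.236] pointing down, gripper open.
Joint ranges: [-3.12, 3.12], [-0.3, 2.06], [-1.34, 1.32], [0.26, 2.42], [-1.36, 4.5], [0.01, 1.98], [-2.84, 2.84]. Speed limits (rad/s): [2.79, 2.79, 3.14, 3.14, 3.14, 3.14, 3.14].

### API

Orientations are given as [roll, pitch, yaw] about the fixed x, y, z axes, in that order (R = Rz(yaw) Ry(pitch) Rx(roll)).
In Python, from cell import env, viewer, workorder gives the robot as it stands.
- The arm moves only by the tool carry_out, never from a script. Its argument "deltas" is text: rows parted by semicolons, each of 7 numbers parted by spaces: the turn, a rotation vector about the world's x, y, z in degrees, then the shift along the world's x, y, z in m, then the gripper command: -1 is shut, 1 is fully open, values between are in proportion. A call has 1 to 12 rows; each row is the pose to reach, as a shift and turn from the pose commanded when the call began; what a row does not reach only later rows make up. A row lasts 1/8 s, in which the tool goes at most 62.5 mm and 10.7 degrees, less where a joint would pass 70% of its speed; a pose out of reach is approached as far as the arm can. A call with a gripper value outside its range is refused whole. The fingers move at their own pace and stop on an object; "newtons" is the grip in N (left out, the last holds). Time passes only in rows, so rows that repeat a pose let the fingers close. It gives the time, the measured TCP pose, the force and the opening at its end, in the units of the state.
- env.get_state(): the state, without advancing time (a new reading comes with each control period).
- viewer.get_image(name): name is "side" or "top" or "wrist"; returns a dict with "pixels" (420x560x3 uint8, red, green, blue), "depth" (420x560 float32, m along the optical axis (not along the pixel's ray), 0 where there is no reading), "vfov" (degrees; the focal length in pixels is half the picture's height over the tangent of half this angle, whatever the lens; pixels are square), "cx", "cy" (the principal point, pixels), "origin" and "attitude" of the camera in the world; the wrist camera has in their place "T_tool_cam" (4x4, takes a point from camera to tool coordinates, whose origin is the TCP and whose axes are the tool frame's). Camera axes: x right, y up, looking along -z (the intrinsics and any distortion apply to the point x, -y, -z); pixel columns grow to the right and rows downward; lengths in m; the calibration is good to about 2 mm. A picture is of the moment at which its call begins: read the wrist's pose just before it.
- workorder.job_done(): hands the job in, once; it reports no verdict.
Trained networks look in a picture, given as the dict that the camera call returned (one of the last four; its "shot" number tells which), for a name from the list of things; names that differ only in an ending like _2 or _b are one class to them, and where a whole thing is asked for, a point or a joint stands for the part that bears it (a point fixed in the world has none). Each returns a list of dicts, best first, with "confidence" (0 to 1); they miss things now and then, are a little off and sometimes report something else, mostly with a low value. They report only what shows in the picture. A call takes as long as a camera call. They do not tell look-alikes from the thing itself.
- viewer.spot_in(picture, name): "xy" ([column, row] in pixels, amid what is visible of it).
- viewer.outline_of(picture, name): "mask" (420x560 bool, what is visible of it) and "xy" ([column, row] in pixels, amid what is visible of it).
The state is a dict: "clock": time; "qpos": joint angles; "qvel": joint speeds; "joint_torque": joint torques, N m; "tool_pos": TCP position; "ee_rot": TCP orientation; "ft_force": force on the tool from outside, world axes, zero at the start; "moment": the same for the moment, N m; "finger_gap": finger opening in m.
Only numpy, scipy, OpenCV 4.12 (cv2) and the standard library are available. Lean on these libraries where they do the work, as an engineer would, in place of code of your own. Each camera call takes 0.05 s, during which the arm holds its last target. There are 200 camera calls.

### The job

Tidy the tins beside the coffee machine: build one neat, centred stack in the middle of the round cork mat, with the large tin at the bottom, the full one of the two look-alike medium tins on it and the small tin on top, and stand the empty medium tin in the square refill tray. Only the weight tells the full medium tin from the empty one, so lift one to feel it. Let no tin tip over, and leave the cup, tamper, milk jug and portafilter where they are.

Things in the scene. Friction and masses are not known exactly. Their poses are not given: they have to be found in the camera images.
- tin_large_c (a point): the large coffee tin, the biggest of four closed steel tins: diameter 68 mm, height 76 mm, flat lid (lid skirt: the top 14 mm), about 340 g. Point: its centre, 38 mm above its underside; z up its axis.
- tin_small_c (a point): the small cocoa tin, the smallest: diameter 48 mm, height 50 mm, flat lid (lid skirt: the top 14 mm), about 100 g. Point: its centre, 25 mm above its underside; z up its axis.
- tin_p_c (a point): one of the two look-alike medium sugar tins: closed steel tin, diameter 62 mm, height 70 mm, flat lid (lid skirt: the top 14 mm). One of the two is full (about 290 g), the other empty (about 70 g); nothing but their weight tells which, neither sight nor name, and any start may have either one in any place. Point: its centre, 35 mm above its underside; z up its axis.
- tin_q_c (a point): one of the two look-alike medium sugar tins: closed steel tin, diameter 62 mm, height 70 mm, flat lid (lid skirt: the top 14 mm). One of the two is full (about 290 g), the other empty (about 70 g); nothing but their weight tells which, neither sight nor name, and any start may have either one in any place. Point: its centre, 35 mm above its underside; z up its axis.
- mat: round cork mat, diameter 110 mm, 6 mm thick, fixed flat on the counter, where the stack is to stand. Origin: centre of its underside, on the counter; z up.
- tray: square grey refill tray, 108 x 108 mm outside, 102 x 102 mm inside, floor 3 mm thick, rim 12 mm above the counter, fixed. Origin: centre of its underside, on the counter; x and y along its sides, z up.
- cup: bystander: white espresso cup, diameter 62 mm, height 56 mm, standing. Origin: centre of its underside.
- tamper: bystander: coffee tamper standing on its round steel base (58 mm wide), black handle up, height 83 mm. Origin: centre of its underside.
- jug: bystander: steel milk jug, diameter 76 mm, height 90 mm, handle sticking out to 70 mm from its axis along its +x. Origin: centre of its underside.
- portafilter: bystander: portafilter lying flat: steel ring 70 mm wide and 30 mm high, with a black handle along its +x reaching 180 mm from the ring's centre. Origin: centre of the ring's underside.
Things that resemble listed ones, but are neither listed nor needed, are in the scene too. Leave any purple look-alike of the part that bears tin_large_c alone. Leave any turquoise look-alike of the part that bears tin_q_c alone.

How it is judged:
By the outcome, as a careful person would: the job done as asked, in the order asked, and still so for the second after the job is handed in, with the robot touching nothing.
It also fails if it takes over 123 s, if anything falls off the work surface, if the arm or the gripper's body presses on something with over 40 N, if the wrist force passes 120 N, or if a joint passes its speed limit or range.

## Working session

There is one attempt and no reset: what is moved stays moved. The work goes in short steps, Python scripts to look and compute and a tool call to move; the robot and the scene stay as the last step left them, time stands still between calls to the robot, and variables do not carry over. Pictures are saved under pics/ and viewed, about 12 in all and at most 16, crops included, and the job is handed in when it is done.

Besides the shell and the picture viewer there is one more tool, called after "Request:" by a JSON object that holds its "method" and its "body", one argument or row to a line. carry_out: Moves the arm, as the interface text tells. Its arguments: {"type":"object","properties":{"deltas":{"type":"string"},"newtons":{"type":"number"}},"required":["deltas"]}

```bash
mkdir -p pics; ls; cat > h.py <<'E'
import numpy as np, cv2
from scipy.spatial.transform import Rotation as R
from cell import env, viewer, workorder
def rot(a):
    a=np.array(a,float)
    if a.shape==(3,3): return a
    if a.shape==(4,): return R.from_quat(a).as_matrix()
    return R.from_euler('xyz',a).as_matrix()
def grab(n):
    s=env.get_state(); im=viewer.get_image(n)
    if n=='wrist':
        T=np.eye(4); T[:3,:3]=rot(s['ee_rot']); T[:3,3]=s['tool_pos']; im['T']=T@np.array(im['T_tool_cam'])
    else:
        T=np.eye(4); T[:3,:3]=rot(im['attitude']); T[:3,3]=im['origin']; im['T']=T
    im['f']=210/np.tan(np.radians(im['vfov'])/2)
    return im
def cloud(im):
    d=im['depth']; v,u=np.mgrid[:420,:560]
    P=np.stack([(u-im['cx'])/im['f']*d,-(v-im['cy'])/im['f']*d,-d],-1)
    W=P@im['T'][:3,:3].T+im['T'][:3,3]; W[d==0]=np.nan
    return W
def save(im,name): cv2.imwrite('pics/'+name,im['pixels'][:,:,::-1])
E
python3 - <<'E'
from h import *
s=env.get_state(); print({k:np.round(v,3) for k,v in s.items()})
ims={}
for n in ['top','side']:
    im=grab(n); save(im,n+'1.png'); W=cloud(im)
    print(n,{k:v for k,v in im.items() if k not in('pixels','depth','T')})
    for t in ['tin_large_c','tin_small_c','tin_p_c','mat','tray','cup','tamper','jug','portafilter']:
        for r in viewer.outline_of(im,t)[:5]:
            m=r['mask']; p=W[m]; p=p[~np.isnan(p[:,0])]
            print(n,t,round(r['confidence'],2),np.round(r['xy']),m.sum(), np.round(np.nanmedian(p,0),3) if len(p) else None, 'ztop',np.round(np.percentile(p[:,2],95),3) if len(p) else None, im['pixels'][m].mean(0).round())
E
```

```text
pics
{'clock': np.float64(0.0), 'qpos': array([ 1.19 ,  0.616, -0.013,  1.425,  0.008,  1.103, -0.04 ]), 'qvel': array([-0.   , -0.   , -0.001,  0.002,  0.001, -0.   ,  0.001]), 'joint_torque': array([ 0.0000e+00, -4.5894e+01,  2.0900e-01, -1.6575e+01, -6.1000e-02,
        2.1000e-02,  0.0000e+00]), 'tool_pos': array([ 0.226, -0.609,  0.235]), 'ee_rot': array([ 3.142e+00,  2.000e-03, -1.216e+00]), 'ft_force': array([-0.52 ,  0.21 , -0.463]), 'moment': array([ 0.024,  0.016, -0.015]), 'finger_gap': np.float64(0.093)}
top {'vfov': 47.84807799684948, 'cx': 284.55568460953765, 'cy': 207.82977914561258, 'origin': array([4.09320049e-01, 9.67415996e-04, 1.24048739e+00]), 'attitude': array([ 0.07075672, -0.0199754 , -1.56947675]), 'shot': 1, 'f': np.float64(473.3556591573312)}
top tin_large_c 0.72 [214. 130.] 744 [0.679 0.158 0.076] ztop 0.08 [100.  65. 103.]
top tin_large_c 0.6 [170. 159.] 803 [0.615 0.263 0.076] ztop 0.08 [116. 115. 111.]
top tin_small_c 0.68 [381. 151.] 388 [ 0.637 -0.266  0.05 ] ztop 0.054 [116. 115. 111.]
top tin_small_c 0.26 [223. 189.] 448 [0.545 0.138 0.013] ztop 0.0
[... 1023 characters left out ...]
4. 208.] 768 [0.645 0.017 0.007] ztop 0.008 [194. 146.  89.]
side tin_p_c 0.78 [289. 223.] 835 [0.452 0.02  0.058] ztop 0.072 [120. 121. 117.]
side mat 0.77 [238. 209.] 709 [0.643 0.015 0.007] ztop 0.009 [198. 147.  89.]
side tray 0.63 [214. 298.] 2332 [0.441 0.262 0.004] ztop 0.013 [104. 104.  97.]
side cup 0.84 [228. 236.] 694 [0.536 0.137 0.039] ztop 0.057 [106. 104.  94.]
side cup 0.23 [302. 163.] 275 [ 0.63  -0.258  0.039] ztop 0.051 [115. 114. 111.]
side tamper 0.77 [300. 194.] 477 [ 0.525 -0.13   0.02 ] ztop 0.083 [82. 80. 73.]
side jug 0.6 [101. 318.] 2470 [0.515 0.455 0.057] ztop 0.091 [74. 74. 71.]
side portafilter 0.9 [387. 168.] 725 [ 0.435 -0.442  0.021] ztop 0.031 [77. 76. 71.]
```

View pics/top1.png

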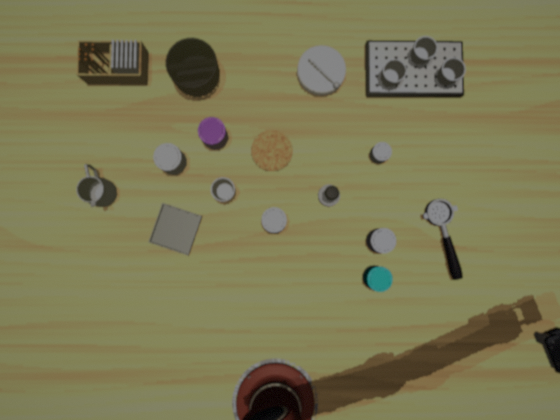

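View pics/side1.png

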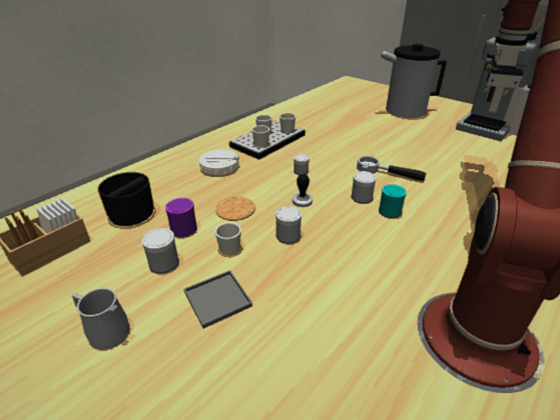

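Top view: large tin at (169,158), small at (381,152), look-alike mediums at (274,220) and (383,241), purple decoy (212,131), turquoise (379,279), mat (272,150), tray (176,229). The side view agrees with this.

```bash
cat >> h.py <<'E'
def lid(W,c,h,r):
    """circle fit of lid-height points round c"""
    for _ in range(4):
        m=(np.hypot(W[...,0]-c[0],W[...,1]-c[1])<r+.012)&(abs(W[...,2]-h)<.007)
        p=W[m]
        if len(p)<8: return None
        (x,y),rr=cv2.minEnclosingCircle(p[:,:2].astype(np.float32)*1000)
        c=p[:,:2].mean(0)
    return np.round([c[0],c[1],np.median(p[:,2]),x/1000,y/1000,rr/1000],4),len(p)
E
python3 - <<'E'
from h import *
C={'large':((.615,.263),.076,.034),'small':((.637,-.266),.05,.024),'m1':((.462,.004),.07,.031),'m2':((.425,-.27),.07,.031),'purple':((.679,.158),.076,.034),'turq':((.33,-.26),.07,.031),'cup':((.544,.138),.056,.031),'tamper':((.526,-.134),.083,.02)}
for n in ['top','side']:
    im=grab(n); W=cloud(im)
    for k,(c,h,r) in C.items(): print(n,k,lid(W,c,h,r))
    m=viewer.outline_of(im,'mat')
    for q in m[:1]:
        p=W[q['mask']];p=p[~np.isnan(p[:,0])]; print('mat',p.mean(0).round(4),cv2.minEnclosingCircle(p[:,:2].astype(np.float32)))
    m=viewer.outline_of(im,'tray')
    for q in m[:1]:
        p=W[q['mask']];p=p[~np.isnan(p[:,0])]; print('tray',q['confidence'],p.mean(0).round(4),cv2.minAreaRect(p[:,:2].astype(np.float32)))
    # rim of tray
    mm=(np.hypot(W[...,0]-.444,W[...,1]-.261)<.09)&(W[...,2]>.007)&(W[...,2]<.02)
    print('rim',mm.sum(),cv2.minAreaRect(W[mm][:,:2].astype(np.float32)))
    mm=(np.hypot(W[...,0]-.65,W[...,1]-.01)<.08)&(W[...,2]>.0035)&(W[...,2]<.012)
    print('matz',mm.sum(),W[mm].mean(0),cv2.minEnclosingCircle(W[mm][:,:2].astype(np.float32)))
im=grab('wrist'); print(im['T'],np.array(im['T_tool_cam']),im['vfov'])
E
```

```text
top large (array([0.6187, 0.2685, 0.0767, 0.6192, 0.2692, 0.0352]), 617)
top small (array([ 0.6402, -0.2706,  0.0505,  0.6408, -0.2706,  0.0249]), 290)
top m1 (array([0.4643, 0.0048, 0.0709, 0.4643, 0.005 , 0.0314]), 503)
top m2 (array([ 0.4133, -0.2658,  0.0707,  0.4133, -0.2662,  0.0316]), 505)
top purple (array([0.6848, 0.1607, 0.0769, 0.6856, 0.1605, 0.0347]), 600)
top turq (array([ 0.3187, -0.2556,  0.0707,  0.3182, -0.256 ,  0.0319]), 522)
top cup (array([0.5425, 0.1349, 0.0557, 0.5414, 0.1343, 0.0306]), 135)
top tamper (array([ 0.5312, -0.1381,  0.0824,  0.5319, -0.1383,  0.017 ]), 145)
mat [0.6498 0.0118 0.0069] ((0.6510322093963623, 0.011973997578024864), 0.055503301322460175)
tray 0.95 [0.443  0.2604 0.0046] ((0.44238418340682983, 0.2587742209434509), (0.11223089694976807, 0.11075451225042343), 71.57803344726562)
rim 366 ((0.445981502532959, 0.2485758364200592), (0.14727844297885895, 0.13137002289295197), 82.0340347290039)
matz 1380 [0.64942957 0.01238769 0.00689431] ((0.6499533653259277, 0.01007140427827835), 0.0798507109284401)
side large (array([0.6149, 0.2715, 0.0768, 0
[... 877 characters left out ...]
1447722911835), 71.67958068847656)
matz 737 [0.646828   0.01435764 0.00672877] ((0.6380614638328552, 0.009127463214099407), 0.06605195999145508)
[[ 3.47663711e-01  8.96443592e-01  2.74806897e-01  3.02374556e-01]
 [-9.37619293e-01  3.32374032e-01  1.01968447e-01 -5.81865067e-01]
 [ 7.02844015e-05 -2.93114977e-01  9.56077196e-01  3.85302640e-01]
 [ 0.00000000e+00  0.00000000e+00  0.00000000e+00  1.00000000e+00]] [[ 9.99999982e-01 -1.23218086e-04 -1.46865562e-04  7.04276036e-04]
 [-1.60861549e-04 -9.56057372e-01 -2.93179597e-01 -8.13380741e-02]
 [-1.04286875e-04  2.93179615e-01 -9.56057374e-01 -1.49657771e-01]
 [ 0.00000000e+00  0.00000000e+00  0.00000000e+00  1.00000000e+00]] 58.16167163692496
```

Request:
{"method": "carry_out", "body": {
  "deltas": "0 0 0 0.04 0.07 0 1;0 0 0 0.08 0.14 -0.02 1;0 0 0 0.11 0.20 -0.04 1;0 0 0 0.14 0.25 -0.06 1;0 0 0 0.165 0.30 -0.075 1;0 0 0 0.18 0.33 -0.075 1;0 0 0 0.187 0.344 -0.075 1;0 0 0 0.187 0.344 -0.075 1;0 0 0 0.187 0.344 -0.075 1;0 0 0 0.187 0.344 -0.075 1;0 0 0 0.187 0.344 -0.075 1",
  "newtons": 25
}}

```text
clock: 2.72
tool_pos: [0.4122, -0.2669, 0.1607]
ee_rot: [3.141, -0.0, -1.219]
ft_force: [0.4, 0.2, -0.3]
finger_gap: 0.093
```

```bash
python3 - <<'E'
from h import *
s=env.get_state(); print({k:np.round(v,4) for k,v in s.items()})
im=grab('wrist'); save(im,'w1.png'); W=cloud(im)
print(lid(W,(.413,-.265),.07,.031), lid(W,(.318,-.256),.07,.031))
E
```

```text
{'clock': np.float64(2.725), 'qpos': array([ 0.5527,  0.4708, -0.0327,  1.9661,  0.0236,  0.7048, -0.7131]), 'qvel': array([-0.008 , -0.0004, -0.0079,  0.0033,  0.0009, -0.0006, -0.0009]), 'joint_torque': array([-1.60000e-03, -3.51313e+01,  3.60000e-02, -1.21091e+01,
       -3.51000e-02, -4.06000e-02,  1.50000e-03]), 'tool_pos': array([ 0.4122, -0.2669,  0.1607]), 'ee_rot': array([ 3.1414e+00, -5.0000e-04, -1.2187e+00]), 'ft_force': array([ 0.3509,  0.2306, -0.3313]), 'moment': array([-0.0221,  0.0101,  0.0464]), 'finger_gap': np.float64(0.093)}
(array([ 0.4134, -0.2679,  0.0708,  0.4116, -0.2683,  0.0319]), 6595) (array([ 0.3278, -0.255 ,  0.0707,  0.3176, -0.2581,  0.0316]), 3734)
```

View pics/w1.png

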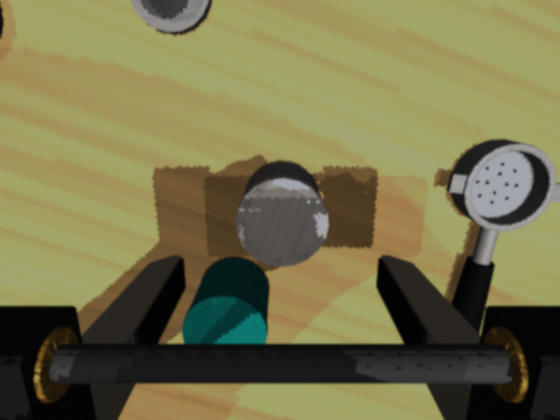

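The wrist view shows the medium tin centred between the fingers at (282,222). The turquoise decoy at (226,320) is clear of both fingers. I'll go down and grasp.

Request:
{"method": "carry_out", "body": {
  "deltas": "0 0 0 0 -0.001 -0.03 1;0 0 0 0 -0.001 -0.06 1;0 0 0 0 -0.001 -0.09 1;0 0 0 0 -0.001 -0.11 1;0 0 0 0 -0.001 -0.118 1;0 0 0 0 -0.001 -0.118 1;0 0 0 0 -0.001 -0.118 -1;0 0 0 0 -0.001 -0.118 -1;0 0 0 0 -0.001 -0.118 -1;0 0 0 0 -0.001 -0.118 -1;0 0 0 0 -0.001 -0.118 -1;0 0 0 0 -0.001 -0.118 -1",
  "newtons": 25
}}

```text
clock: 4.28
tool_pos: [0.4132, -0.2668, 0.043]
ee_rot: [-3.141, -0.001, -1.216]
ft_force: [-0.5, -0.3, 3.9]
finger_gap: 0.0619
```

Request:
{"method": "carry_out", "body": {
  "deltas": "0 0 0 0 0 0 -1;0 0 0 0 0 0.01 -1;0 0 0 0 0 0.03 -1;0 0 0 0 0 0.05 -1;0 0 0 0 0 0.06 -1;0 0 0 0 0 0.06 -1;0 0 0 0 0 0.06 -1;0 0 0 0 0 0.06 -1;0 0 0 0 0 0.06 -1;0 0 0 0 0 0.06 -1"
}}

```text
clock: 5.52
tool_pos: [0.4127, -0.2664, 0.1024]
ee_rot: [3.141, 0.0, -1.216]
ft_force: [-1.0, -0.8, -3.0]
finger_gap: 0.0619
```

```bash
python3 - <<'E'
from h import *
for _ in range(4):
    im=grab('wrist'); s=env.get_state(); print(np.round(s['ft_force'],2),s['finger_gap'],np.round(s['tool_pos'],4))
W=cloud(im); print(lid(W,(.413,-.267),.13,.031)); save(im,'w2.png')
E
```

```text
[-0.41 -0.45 -2.93] 0.06202599778994896 [ 0.4127 -0.2664  0.1024]
[-1.27 -0.09 -2.02] 0.06103708318903466 [ 0.4128 -0.2665  0.1025]
[ 0.31  0.1  -1.95] 0.06146306612284725 [ 0.4128 -0.2665  0.1026]
[ 0.24  0.01 -1.64] 0.061625593706449856 [ 0.4128 -0.2665  0.1026]
(array([ 0.4202, -0.2644,  0.1303,  0.4212, -0.2641,  0.0429]), 16247)
```

Readings between the two cases; let it settle and average.

Request:
{"method": "carry_out", "body": {
  "deltas": "0 0 0 0 0 0 -1;0 0 0 0 0 0 -1;0 0 0 0 0 0 -1;0 0 0 0 0 0 -1;0 0 0 0 0 0 -1;0 0 0 0 0 0 -1"
}}

```text
clock: 6.48
tool_pos: [0.4128, -0.2665, 0.1026]
ee_rot: [-3.142, 0.0, -1.216]
ft_force: [-0.6, 0.7, -2.3]
finger_gap: 0.0615
```

```bash
python3 - <<'E'
from h import *
L=[];J=[]
for _ in range(14):
    viewer.get_image('wrist'); s=env.get_state(); L.append(np.r_[s['ft_force'],s['moment']]);J.append(s['joint_torque'])
L=np.array(L);print(L[:,2].round(2),L.mean(0).round(3),L.std(0).round(3)); print(np.mean(J,0).round(3),np.round(s['qpos'],4))
E
```

```text
[-1.2  -2.74 -2.23 -2.81 -3.14 -2.48 -1.73 -2.56 -2.67 -2.64 -2.6  -2.5
 -3.26 -2.45] [ 1.00e-03  1.08e-01 -2.50e+00 -2.00e-03 -1.80e-02  4.00e-03] [0.502 0.485 0.505 0.029 0.027 0.025]
[-0.0000e+00 -3.8341e+01  4.8000e-02 -1.0390e+01 -2.9000e-02 -3.6000e-02
  0.0000e+00] [ 0.5497  0.5647 -0.0306  2.0203  0.0309  0.557  -0.7184]
```

Mean is -2.5 N, which fits the full tin (2.85 N) and not the empty one (0.7 N). I'll set it down where it stood and fetch the large tin first. The other medium tin gets weighed too, as a check.

Request:
{"method": "carry_out", "body": {
  "deltas": "0 0 0 0 0 -0.02 -1;0 0 0 0 0 -0.04 -1;0 0 0 0 0 -0.052 -1;0 0 0 0 0 -0.058 -1;0 0 0 0 0 -0.060 -1;0 0 0 0 0 -0.060 -1;0 0 0 0 0 -0.060 1;0 0 0 0 0 -0.060 1;0 0 0 0 0 -0.060 1;0 0 0 0 0 -0.06 1;0 0 0 0 0 -0.03 1;0 0 0 0 0 0.01 1"
}}

```text
clock: 8.68
tool_pos: [0.4121, -0.2661, 0.1127]
ee_rot: [3.14, 0.002, -1.216]
ft_force: [0.5, -0.8, 0.5]
finger_gap: 0.0932
```

Request:
{"method": "carry_out", "body": {
  "deltas": "0 0 0 0 0 0.05 1;0 0 0 0 0 0.07 1;0 0 0 0.02 0.05 0.07 1;0 0 0 0.05 0.1 0.07 1;0 0 0 0.08 0.15 0.07 1;0 0 0 0.1 0.2 0.07 1;0 0 0 0.12 0.25 0.07 1;0 0 0 0.14 0.30 0.07 1;0 0 0 0.155 0.35 0.07 1;0 0 0 0.17 0.40 0.07 1;0 0 0 0.18 0.45 0.07 1;0 0 0 0.19 0.49 0.07 1"
}}

```text
clock: 10.18
tool_pos: [0.6025, 0.2262, 0.1824]
ee_rot: [3.141, 0.001, -1.214]
ft_force: [1.2, 0.5, -0.1]
finger_gap: 0.0932
```

Request:
{"method": "carry_out", "body": {
  "deltas": "0 0 0 0.010 0.03 -0.015 1;0 0 0 0.016 0.0435 -0.015 1;0 0 0 0.016 0.0435 -0.015 1;0 0 0 0.016 0.0435 -0.015 1;0 0 0 0.016 0.0435 -0.015 1"
}}

```text
clock: 10.8
tool_pos: [0.6193, 0.2651, 0.1683]
ee_rot: [-3.141, -0.001, -1.218]
ft_force: [0.2, -0.7, -0.1]
finger_gap: 0.093
```

```bash
python3 - <<'E'
from h import *
s=env.get_state(); print(np.round(s['tool_pos'],4))
im=grab('wrist'); W=cloud(im); save(im,'w3.png')
print(lid(W,(.619,.269),.076,.034), lid(W,(.685,.161),.076,.034))
im=grab('top'); W=cloud(im); print(lid(W,(.413,-.265),.07,.031))
E
```

```text
[0.6193 0.2651 0.1683]
(array([0.6201, 0.2681, 0.0768, 0.6184, 0.2674, 0.0347]), 7823) (array([0.6858, 0.1611, 0.0768, 0.6844, 0.1594, 0.035 ]), 8731)
(array([ 0.4132, -0.2654,  0.0709,  0.4134, -0.2657,  0.0318]), 515)
```

Request:
{"method": "carry_out", "body": {
  "deltas": "0 0 0 0 0.003 -0.03 1;0 0 0 0 0.003 -0.06 1;0 0 0 0 0.003 -0.09 1;0 0 0 0 0.003 -0.11 1;0 0 0 0 0.003 -0.122 1;0 0 0 0 0.003 -0.124 1;0 0 0 0 0.003 -0.124 1;0 0 0 0 0.003 -0.124 -1;0 0 0 0 0.003 -0.124 -1;0 0 0 0 0.003 -0.124 -1;0 0 0 0 0.003 -0.124 -1;0 0 0 0 0.003 -0.124 -1",
  "newtons": 30
}}

```text
clock: 12.4
tool_pos: [0.6193, 0.2694, 0.0441]
ee_rot: [-3.141, -0.001, -1.216]
ft_force: [-0.4, -1.9, 2.6]
finger_gap: 0.0678
```

Request:
{"method": "carry_out", "body": {
  "deltas": "0 0 0 0 0 0 -1;0 0 0 0 0 0.02 -1;0 0 0 0 0 0.05 -1;0 0 0 0 0 0.08 -1;0 0 0 0 0 0.10 -1;0 0 0 0 -0.01 0.10 -1;0 0 0 0 -0.03 0.10 -1;0 0 0 0.005 -0.06 0.10 -1;0 0 0 0.01 -0.09 0.10 -1;0 0 0 0.015 -0.12 0.10 -1;0 0 0 0.02 -0.15 0.10 -1;0 0 0 0.025 -0.18 0.10 -1"
}}

```text
clock: 13.9
tool_pos: [0.6425, 0.0865, 0.1419]
ee_rot: [3.137, -0.0, -1.218]
ft_force: [0.8, 0.4, -3.3]
finger_gap: 0.0677
```

Request:
{"method": "carry_out", "body": {
  "deltas": "0 0 0 0.004 -0.03 0 -1;0 0 0 0.006 -0.055 0 -1;0 0 0 0.006 -0.07 0 -1;0 0 0 0.006 -0.077 0 -1;0 0 0 0.006 -0.077 0 -1;0 0 0 0.006 -0.077 0 -1;0 0 0 0.006 -0.077 0 -1"
}}

```text
clock: 14.78
tool_pos: [0.6498, 0.0145, 0.1437]
ee_rot: [-3.141, 0.001, -1.214]
ft_force: [-0.1, 0.3, -3.6]
finger_gap: 0.068
```

```bash
python3 - <<'E'
from h import *
s=env.get_state(); print(np.round(s['tool_pos'],4),s['ft_force'],s['finger_gap'])
im=grab('wrist'); W=cloud(im); save(im,'w4.png')
x,y,z=s['tool_pos']
print(lid(W,(x,y),z-.043+.076,.030))
v=(np.hypot(W[...,0]-.65,W[...,1]-.012)<.07)&(W[...,2]>.0035)&(W[...,2]<.012)
print('mat seen',v.sum())
m=viewer.outline_of(im,'mat')
for q in m[:2]: 
    p=W[q['mask']]; print(q['confidence'],q['mask'].sum(),np.nanmedian(p,0),cv2.minEnclosingCircle(p[:,:2].astype(np.float32)))
E
```

```text
[0.6498 0.0145 0.1437] [-0.05355132  0.25125768 -3.60720332] 0.0679917129492428
(array([0.6569, 0.0164, 0.1764, 0.6568, 0.0165, 0.042 ]), 19787)
mat seen 7670
0.87 7721 [0.67178249 0.01838484 0.00676924] ((0.6472855806350708, 0.008603247813880444), 0.05641792714595795)
```

View pics/w4.png

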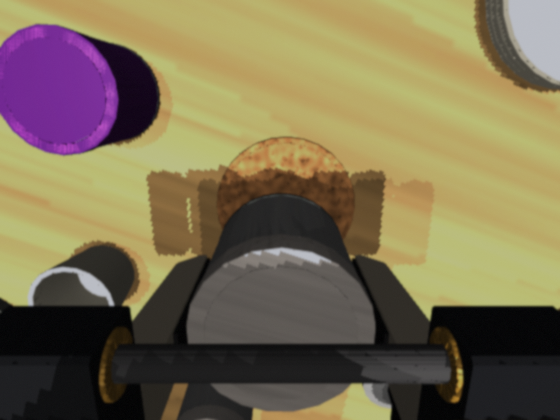

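The large tin is held straight and the mat shows beneath it at (286,195). Fitting the visible mat arc with its known radius gives its centre in the arm's own frame.

```bash
cat >> h.py <<'E'
from scipy.optimize import least_squares
def arcfit(mask,im,z,r,c0,keep):
    """known-radius circle fit at plane z on mask contour; keep(xy)->bool"""
    cs,_=cv2.findContours(mask.astype(np.uint8),cv2.RETR_EXTERNAL,cv2.CHAIN_APPROX_NONE)
    q=max(cs,key=len)[:,0,:].astype(float)
    d=np.stack([(q[:,0]-im['cx'])/im['f'],-(q[:,1]-im['cy'])/im['f'],-np.ones(len(q))],-1)@im['T'][:3,:3].T
    o=im['T'][:3,3]; P=(o+d*((z-o[2])/d[:,2])[:,None])[:,:2]
    P=P[keep(P,q)]
    s=least_squares(lambda c:np.hypot(P[:,0]-c[0],P[:,1]-c[1])-r,c0,loss='soft_l1',f_scale=.001)
    free=least_squares(lambda c:np.hypot(P[:,0]-c[0],P[:,1]-c[1])-c[2],[*c0,r],loss='soft_l1',f_scale=.001)
    return s.x.round(4),free.x.round(4),len(P),np.abs(s.fun).max().round(4)
E
python3 - <<'E'
from h import *
im=grab('wrist'); q=viewer.outline_of(im,'mat')[0]
cen=np.array([.65,.012])
print(arcfit(q['mask'],im,.006,.055,cen,lambda P,q:q[:,1]<190))
im=grab('top'); q=viewer.outline_of(im,'mat')
if q: print(q[0]['confidence'],q[0]['mask'].sum())
print(np.round(env.get_state()['tool_pos'],4))
E
```

```text
(array([0.6481, 0.0091]), array([0.6488, 0.0093, 0.0543]), 165, np.float64(0.0017))
0.58 1276
[0.6498 0.0132 0.1436]
```

```bash
python3 - <<'E'
from h import *
im=grab('wrist'); W=cloud(im); s=env.get_state()
z=.1766
m=(abs(W[...,2]-z)<.004)
v,u=np.mgrid[:420,:560]
m&=(u>180)&(u<385)&(v<342)
print(m.sum(),np.nanmedian(W[m],0))
print('tin',arcfit(m,im,np.nanmedian(W[m][:,2]),.034,s['tool_pos'][:2],lambda P,q:(q[:,1]<325)))
print(s['tool_pos'].round(4))
for n in ['top','side']:
    im=grab(n); W=cloud(im); print(n,lid(W,s['tool_pos'][:2],z,.030))
    q=viewer.outline_of(im,'tin_large_c')
    for r in q[:3]: print(r['confidence'],r['xy'])
E
```

```text
15433 [0.66255131 0.01789123 0.17635311]
tin (array([0.65  , 0.0124]), array([0.6486, 0.0118, 0.0353]), 296, np.float64(0.0037))
[0.6498 0.0131 0.1436]
top None
0.91 [211.0, 129.8]
side (array([0.6358, 0.0116, 0.1762, 0.6417, 0.0137, 0.0408]), 218)
0.91 [233.6, 167.7]
0.77 [180.9, 217.9]
```

Request:
{"method": "carry_out", "body": {
  "deltas": "0 0 0 0 -0.002 -0.025 -1;0 0 0 0 -0.002 -0.05 -1;0 0 0 0 -0.002 -0.07 -1;0 0 0 0 -0.002 -0.082 -1;0 0 0 0 -0.002 -0.088 -1;0 0 0 0 -0.002 -0.0905 -1;0 0 0 0 -0.002 -0.0905 -1;0 0 0 0 -0.002 -0.0905 -1"
}}

```text
clock: 16.32
tool_pos: [0.6503, 0.011, 0.0538]
ee_rot: [-3.14, -0.0, -1.216]
ft_force: [0.1, 0.5, -3.0]
finger_gap: 0.0679
```

Request:
{"method": "carry_out", "body": {
  "deltas": "0 0 0 0 0 -0.0015 -1;0 0 0 0 0 -0.003 -1;0 0 0 0 0 -0.003 -1;0 0 0 0 0 -0.003 -1"
}}

```text
clock: 16.82
tool_pos: [0.6499, 0.011, 0.0502]
ee_rot: [-3.141, 0.0, -1.216]
ft_force: [0.4, -0.4, -3.4]
finger_gap: 0.0679
```

Request:
{"method": "carry_out", "body": {
  "deltas": "0 0 0 0 0 -0.0007 -1;0 0 0 0 0 -0.0013 -1;0 0 0 0 0 -0.0013 -1;0 0 0 0 0 -0.0013 -1"
}}

```text
clock: 17.32
tool_pos: [0.6499, 0.011, 0.0501]
ee_rot: [-3.141, -0.0, -1.216]
ft_force: [-2.9, 0.7, 5.4]
finger_gap: 0.0678
```

Contact is made, with 5 N upward. I'll release, rise, and check centring from above while moving off towards the empty tin.

Request:
{"method": "carry_out", "body": {
  "deltas": "0 0 0 0 0 0.001 0.2;0 0 0 0 0 0.001 0.6;0 0 0 0 0 0.001 1;0 0 0 0 0 0.001 1;0 0 0 0 0 0.02 1;0 0 0 0 0 0.06 1;0 0 0 0 0 0.1 1;0 0 0 -0.03 0 0.11 1;0 0 0 -0.08 0 0.11 1;0 0 0 -0.13 -0.003 0.11 1;0 0 0 -0.17 -0.006 0.11 1;0 0 0 -0.184 -0.006 0.11 1"
}}

```text
clock: 18.82
tool_pos: [0.4643, 0.0048, 0.1602]
ee_rot: [-3.141, -0.0, -1.216]
ft_force: [1.4, -0.5, 0.5]
finger_gap: 0.0927
```

Request:
{"method": "carry_out", "body": {
  "deltas": "0 0 0 0 0 0 1;0 0 0 0 0 0 1;0 0 0 0 0 0 1"
}}

```text
clock: 19.2
tool_pos: [0.4673, 0.0052, 0.1588]
ee_rot: [-3.14, -0.0, -1.216]
ft_force: [0.5, -0.2, -0.2]
finger_gap: 0.093
```

```bash
python3 - <<'E'
from h import *
s=env.get_state(); print(s['tool_pos'].round(4))
im=grab('wrist'); W=cloud(im); print('m1 wrist',lid(W,(.464,.005),.07,.031))
print('large wrist',lid(W,(.65,.011),.082,.034))
v=grab('top'); save(v,'top2.png'); W=cloud(v)
print('large top',lid(W,(.65,.011),.082,.034),'m1',lid(W,(.464,.005),.07,.031))
v=grab('side'); save(v,'side2.png'); W=cloud(v)
print('large side',lid(W,(.65,.011),.082,.034))
E
```

```text
[0.4673 0.0052 0.1588]
m1 wrist (array([0.4644, 0.0037, 0.0708, 0.4628, 0.0032, 0.0317]), 6609)
large wrist None
large top (array([0.6491, 0.0119, 0.0826, 0.6495, 0.0119, 0.0347]), 603) m1 None
large side (array([0.6458, 0.0152, 0.0823, 0.6495, 0.0108, 0.0364]), 335)
```

Top camera puts the large tin at (.6493,.0119) and the mat at (.6504,.012), so it is centred within about 1 mm. Next I'll weigh the other medium tin.

Request:
{"method": "carry_out", "body": {
  "deltas": "0 0 0 -0.003 -0.001 -0.03 1;0 0 0 -0.003 -0.001 -0.06 1;0 0 0 -0.003 -0.001 -0.09 1;0 0 0 -0.003 -0.001 -0.11 1;0 0 0 -0.003 -0.001 -0.116 1;0 0 0 -0.003 -0.001 -0.116 1;0 0 0 -0.003 -0.001 -0.116 1;0 0 0 -0.003 -0.001 -0.116 -1;0 0 0 -0.003 -0.001 -0.116 -1;0 0 0 -0.003 -0.001 -0.116 -1;0 0 0 -0.003 -0.001 -0.116 -1;0 0 0 -0.003 -0.001 -0.116 -1",
  "newtons": 20
}}

```text
clock: 20.85
tool_pos: [0.4629, 0.004, 0.043]
ee_rot: [-3.141, -0.0, -1.216]
ft_force: [-1.3, 0.0, 1.4]
finger_gap: 0.0619
```

Request:
{"method": "carry_out", "body": {
  "deltas": "0 0 0 0 0 0 -1;0 0 0 0 0 0.02 -1;0 0 0 0 0 0.05 -1;0 0 0 0 0 0.08 -1;0 0 0 0 0 0.09 -1;0 0 0 0 0 0.09 -1;0 0 0 0 0 0.09 -1;0 0 0 0 0 0.09 -1;0 0 0 0 0 0.09 -1;0 0 0 0 0 0.09 -1"
}}

```text
clock: 22.1
tool_pos: [0.4627, 0.004, 0.1326]
ee_rot: [3.141, 0.0, -1.216]
ft_force: [-0.0, 0.4, -0.2]
finger_gap: 0.062
```

```bash
python3 - <<'E'
from h import *
L=[]
for _ in range(10):
    viewer.get_image('wrist'); s=env.get_state(); L.append(s['ft_force'])
print(np.mean(L,0).round(2),np.std(L,0).round(2),s['tool_pos'].round(4),s['finger_gap'])
E
```

```text
[-0.14 -0.07 -0.66] [0.32 0.5  0.5 ] [0.4629 0.004  0.1329] 0.06193078682761646
```

It reads -0.66 N, so this is the empty one. It goes to the tray.

Request:
{"method": "carry_out", "body": {
  "deltas": "0 0 0 0 0.02 0 -1;0 0 0 -0.004 0.05 0 -1;0 0 0 -0.008 0.09 0 -1;0 0 0 -0.012 0.13 0 -1;0 0 0 -0.016 0.17 0 -1;0 0 0 -0.02 0.21 0 -1;0 0 0 -0.0205 0.24 0 -1;0 0 0 -0.0205 0.255 0 -1;0 0 0 -0.0205 0.255 -0.02 -1;0 0 0 -0.0205 0.255 -0.05 -1;0 0 0 -0.0205 0.255 -0.07 -1;0 0 0 -0.0205 0.255 -0.077 -1"
}}

```text
clock: 24.1
tool_pos: [0.442, 0.2576, 0.0548]
ee_rot: [3.139, -0.001, -1.217]
ft_force: [0.3, -0.1, 0.1]
finger_gap: 0.0619
```

Request:
{"method": "carry_out", "body": {
  "deltas": "0 0 0 0 0 0 -1;0 0 0 0 0 -0.003 -1;0 0 0 0 0 -0.006 -1;0 0 0 0 0 -0.009 -1;0 0 0 0 0 -0.009 -1;0 0 0 0 0 -0.010 -1;0 0 0 0 0 -0.010 -1"
}}

```text
clock: 24.98
tool_pos: [0.4424, 0.2591, 0.046]
ee_rot: [-3.141, 0.0, -1.216]
ft_force: [0.4, -1.3, 0.6]
finger_gap: 0.0617
```

Request:
{"method": "carry_out", "body": {
  "deltas": "0 0 0 0 0 0 0.2;0 0 0 0 0 0 0.6;0 0 0 0 0 0 1;0 0 0 0 0 0 1;0 0 0 0 0 0.03 1;0 0 0 0 0 0.07 1;0 0 0 0 0 0.11 1;0 0 0 0.01 -0.04 0.115 1;0 0 0 0.02 -0.09 0.115 1;0 0 0 0.03 -0.14 0.115 1;0 0 0 0.04 -0.19 0.115 1;0 0 0 0.04 -0.24 0.115 1"
}}

```text
clock: 26.48
tool_pos: [0.483, 0.0172, 0.1609]
ee_rot: [-3.14, -0.0, -1.216]
ft_force: [0.1, -0.9, 0.3]
finger_gap: 0.0929
```

Request:
{"method": "carry_out", "body": {
  "deltas": "0 0 0 0 -0.05 0 1;0 0 0 0 -0.1 0 1;0 0 0 -0.02 -0.15 0 1;0 0 0 -0.05 -0.2 0 1;0 0 0 -0.06 -0.25 0 1;0 0 0 -0.069 -0.28 0 1;0 0 0 -0.069 -0.285 0 1;0 0 0 -0.069 -0.285 0 1;0 0 0 -0.069 -0.285 0 1;0 0 0 -0.069 -0.285 0 1"
}}

```text
clock: 27.72
tool_pos: [0.4139, -0.2645, 0.1609]
ee_rot: [-3.141, 0.001, -1.213]
ft_force: [0.9, -0.4, -0.8]
finger_gap: 0.0926
```

```bash
python3 - <<'E'
from h import *
s=env.get_state(); print(s['tool_pos'].round(4))
im=grab('wrist'); W=cloud(im); print('m2 wrist',lid(W,(.413,-.266),.07,.031))
v=grab('top'); save(v,'top3.png'); W=cloud(v)
print('large',lid(W,(.65,.011),.082,.034),'m1',lid(W,(.4425,.259),.073,.031),'small',lid(W,(.6402,-.2706),.05,.024))
E
```

```text
[ 0.4139 -0.2645  0.1609]
m2 wrist (array([ 0.4134, -0.2674,  0.0708,  0.4118, -0.2679,  0.0318]), 6556)
large (array([0.6491, 0.0118, 0.083 , 0.6494, 0.0122, 0.0346]), 600) m1 (array([0.4435, 0.2594, 0.074 , 0.4438, 0.2599, 0.0318]), 522) small (array([ 0.6404, -0.2705,  0.0505,  0.6409, -0.2708,  0.0247]), 292)
```

View pics/top3.png

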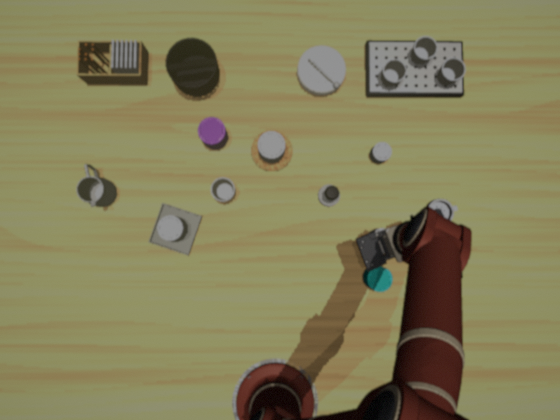

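The empty tin stands in the tray at (171,228) and the large tin is on the mat at (272,147). Nothing else has moved. Now the full tin: grasp, lift to 0.155 and carry around the tamper.

Request:
{"method": "carry_out", "body": {
  "deltas": "0 0 0 -0.001 -0.002 -0.03 1;0 0 0 -0.001 -0.002 -0.06 1;0 0 0 -0.001 -0.002 -0.09 1;0 0 0 -0.001 -0.002 -0.11 1;0 0 0 -0.001 -0.002 -0.118 1;0 0 0 -0.001 -0.002 -0.118 1;0 0 0 -0.001 -0.002 -0.118 1;0 0 0 -0.001 -0.002 -0.118 -1;0 0 0 -0.001 -0.002 -0.118 -1;0 0 0 -0.001 -0.002 -0.118 -1;0 0 0 -0.001 -0.002 -0.118 -1;0 0 0 -0.001 -0.002 -0.118 -1",
  "newtons": 30
}}

```text
clock: 29.32
tool_pos: [0.4122, -0.2678, 0.043]
ee_rot: [3.141, 0.001, -1.216]
ft_force: [0.1, 1.1, 2.6]
finger_gap: 0.0621
```

Request:
{"method": "carry_out", "body": {
  "deltas": "0 0 0 0 0 0 -1;0 0 0 0 0 0.02 -1;0 0 0 0 0 0.05 -1;0 0 0 0 0 0.08 -1;0 0 0 0 0 0.11 -1;0 0 0 0 0 0.135 -1;0 0 0 0 0.01 0.145 -1;0 0 0 0.02 0.03 0.145 -1;0 0 0 0.05 0.06 0.145 -1;0 0 0 0.08 0.09 0.145 -1;0 0 0 0.11 0.12 0.145 -1;0 0 0 0.14 0.15 0.145 -1"
}}

```text
clock: 30.82
tool_pos: [0.5521, -0.116, 0.1863]
ee_rot: [3.139, 0.002, -1.215]
ft_force: [0.9, -1.0, -2.4]
finger_gap: 0.0619
```

Request:
{"method": "carry_out", "body": {
  "deltas": "0 0 0 0.03 0.04 0 -1;0 0 0 0.06 0.08 0 -1;0 0 0 0.08 0.11 0 -1;0 0 0 0.09 0.122 0 -1;0 0 0 0.096 0.1265 0 -1;0 0 0 0.096 0.1265 0 -1;0 0 0 0.096 0.1265 0 -1;0 0 0 0.096 0.1265 0 -1"
}}

```text
clock: 31.82
tool_pos: [0.6479, 0.0071, 0.188]
ee_rot: [3.141, -0.0, -1.218]
ft_force: [0.0, 0.7, -4.3]
finger_gap: 0.0615
```

```bash
python3 - <<'E'
from h import *
s=env.get_state(); print(s['tool_pos'].round(4),s['ft_force'].round(2),s['finger_gap'])
im=grab('wrist'); W=cloud(im); save(im,'w5.png')
v,u=np.mgrid[:420,:560]
z=s['tool_pos'][2]-.043+.0705
m=(abs(W[...,2]-z)<.004)&(u>190)&(u<375)&(v<342)
print('tin',arcfit(m,im,z,.031,s['tool_pos'][:2],lambda P,q:(q[:,1]<325)))
m=(abs(W[...,2]-.0828)<.004)&(np.hypot(W[...,0]-.65,W[...,1]-.011)<.05); vv=np.where(m)[0]
print('large',m.sum(),vv.min(),vv.max(),arcfit(m,im,.0825,.034,[.65,.011],lambda P,q:q[:,1]<vv.min()+.4*(vv.max()-vv.min())))
E
```

```text
[0.6479 0.0071 0.188 ] [ 0.04  0.72 -4.3 ] 0.06150997726718497
tin (array([0.6492, 0.0068]), array([0.6476, 0.0062, 0.0324]), 301, np.float64(0.0043))
large 2868 164 223 (array([0.6491, 0.0101]), array([0.6493, 0.0101, 0.0338]), 87, np.float64(0.0006))
```

View pics/w5.png

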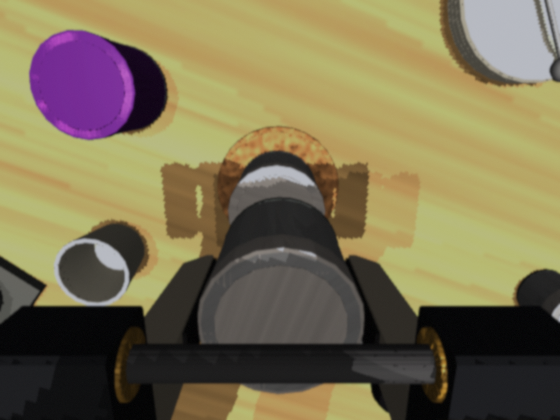

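The wrist fit puts the held tin at (.6492,.0068) and the large lid at (.6491,.0101), so it needs about +3 mm in y. The numbers from the grasp agree.

Request:
{"method": "carry_out", "body": {
  "deltas": "0 0 0 0 0.003 0 -1;0 0 0 0 0.003 -0.02 -1;0 0 0 0 0.003 -0.04 -1;0 0 0 0 0.003 -0.052 -1;0 0 0 0 0.003 -0.058 -1;0 0 0 0 0.003 -0.060 -1;0 0 0 0 0.003 -0.060 -1;0 0 0 0 0.003 -0.060 -1;0 0 0 0 0.003 -0.060 -1"
}}

```text
clock: 33.0
tool_pos: [0.6486, 0.0115, 0.1283]
ee_rot: [-3.141, -0.0, -1.216]
ft_force: [0.1, -0.1, -2.4]
finger_gap: 0.0616
```

```bash
python3 - <<'E'
from h import *
im=grab('wrist'); s=env.get_state(); print(s['tool_pos'].round(4),s['ft_force'].round(2))
im=grab('side'); save(im,'side3.png'); W=cloud(im); cv2.imwrite('pics/side3c.png',cv2.resize(im['pixels'][130:250,170:310,::-1],None,fx=4,fy=4,interpolation=cv2.INTER_CUBIC))
E
```

```text
[0.6485 0.0115 0.1282] [ 0.64  0.44 -2.09]
```

View pics/side3c.png

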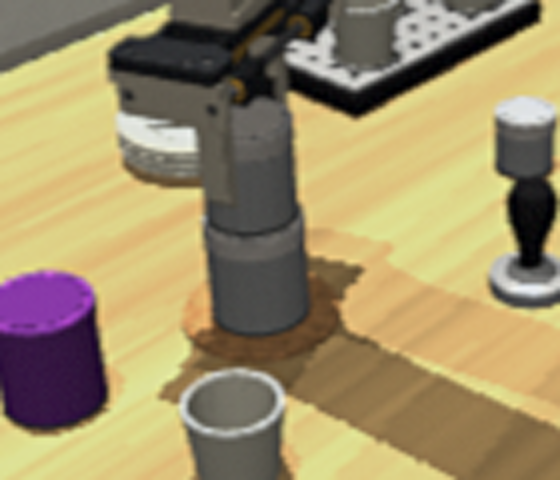

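The held tin is right over the large one with a small gap. I'll trim y by -1 mm and touch down.

Request:
{"method": "carry_out", "body": {
  "deltas": "0 0 0 -0.0005 -0.001 0 -1;0 0 0 -0.0005 -0.001 -0.0015 -1;0 0 0 -0.0005 -0.001 -0.003 -1;0 0 0 -0.0005 -0.001 -0.004 -1;0 0 0 -0.0005 -0.001 -0.004 -1;0 0 0 -0.0005 -0.001 -0.004 -1"
}}

```text
clock: 33.85
tool_pos: [0.6479, 0.0105, 0.1251]
ee_rot: [-3.141, -0.0, -1.216]
ft_force: [-3.2, -0.4, 5.3]
finger_gap: 0.0617
```

Request:
{"method": "carry_out", "body": {
  "deltas": "0 0 0 0 0 0.0008 0.2;0 0 0 0 0 0.0008 0.6;0 0 0 0 0 0.0008 1;0 0 0 0 0 0.0008 1;0 0 0 0 0 0.02 1;0 0 0 0 0 0.05 1;0 0 0 0 0 0.08 1;0 0 0 0 -0.03 0.08 1;0 0 0 0 -0.08 0.08 1;0 0 0 0 -0.13 0.06 1;0 0 0 -0.003 -0.18 0.03 1;0 0 0 -0.007 -0.23 0.02 1"
}}

```text
clock: 35.35
tool_pos: [0.6396, -0.2206, 0.1415]
ee_rot: [3.139, 0.002, -1.216]
ft_force: [0.3, 0.4, -0.1]
finger_gap: 0.0932
```

Request:
{"method": "carry_out", "body": {
  "deltas": "0 0 0 0 -0.04 0 1;0 0 0 0 -0.051 0 1;0 0 0 0 -0.051 0 1;0 0 0 0 -0.051 0 1;0 0 0 0 -0.051 0 1;0 0 0 0 -0.051 0 1"
}}

```text
clock: 36.1
tool_pos: [0.6412, -0.2691, 0.1441]
ee_rot: [-3.141, 0.0, -1.214]
ft_force: [0.7, 0.1, 0.1]
finger_gap: 0.093
```

```bash
python3 - <<'E'
from h import *
s=env.get_state(); print(s['tool_pos'].round(4),s['ft_force'].round(2))
im=grab('wrist'); W=cloud(im); print('small wrist',lid(W,(.6402,-.2706),.05,.024))
v=grab('top'); save(v,'top4.png'); W=cloud(v)
print('med on stack',lid(W,(.649,.011),.152,.031),'small',lid(W,(.6402,-.2706),.05,.024))
W=cloud(grab('side')); print('side',lid(W,(.649,.011),.152,.031))
E
```

```text
[ 0.6412 -0.2691  0.1441] [0.66 0.13 0.09]
small wrist (array([ 0.6408, -0.2725,  0.0507,  0.6393, -0.2728,  0.0247]), 3900)
med on stack (array([0.6479, 0.0113, 0.1529, 0.6482, 0.0118, 0.0316]), 572) small (array([ 0.6334, -0.2795,  0.0501,  0.6403, -0.2718,  0.0237]), 52)
side (array([0.644 , 0.0152, 0.1525, 0.6473, 0.0106, 0.0334]), 293)
```

Request:
{"method": "carry_out", "body": {
  "deltas": "0 0 0 -0.0005 -0.002 -0.03 1;0 0 0 -0.0005 -0.002 -0.06 1;0 0 0 -0.0005 -0.002 -0.09 1;0 0 0 -0.0005 -0.002 -0.107 1;0 0 0 -0.0005 -0.002 -0.115 1;0 0 0 -0.0005 -0.002 -0.115 1;0 0 0 -0.0005 -0.002 -0.115 1;0 0 0 -0.0005 -0.002 -0.115 -1;0 0 0 -0.0005 -0.002 -0.115 -1;0 0 0 -0.0005 -0.002 -0.115 -1;0 0 0 -0.0005 -0.002 -0.115 -1;0 0 0 -0.0005 -0.002 -0.115 -1",
  "newtons": 20
}}

```text
clock: 37.75
tool_pos: [0.6403, -0.2725, 0.0288]
ee_rot: [-3.142, 0.0, -1.216]
ft_force: [0.6, -1.5, 0.5]
finger_gap: 0.0478
```

Request:
{"method": "carry_out", "body": {
  "deltas": "0 0 0 0 0 0 -1;0 0 0 0 0 0 -1;0 0 0 0 0 0.03 -1;0 0 0 0 0 0.07 -1;0 0 0 0 0 0.11 -1;0 0 0 0 0 0.15 -1;0 0 0 0 0 0.18 -1;0 0 0 0 0.02 0.2 -1;0 0 0 0.002 0.05 0.2 -1;0 0 0 0.004 0.09 0.2 -1;0 0 0 0.006 0.13 0.2 -1;0 0 0 0.008 0.17 0.2 -1"
}}

```text
clock: 39.25
tool_pos: [0.6475, -0.0989, 0.228]
ee_rot: [3.14, 0.002, -1.214]
ft_force: [0.2, -0.4, -0.9]
finger_gap: 0.0474
```

Request:
{"method": "carry_out", "body": {
  "deltas": "0 0 0 0 0.04 0 -1;0 0 0 0 0.075 0 -1;0 0 0 0 0.1 0 -1;0 0 0 0 0.11 0 -1;0 0 0 0 0.11 0 -1;0 0 0 0 0.11 0 -1;0 0 0 0 0.11 0 -1;0 0 0 0 0.11 0 -1"
}}

```text
clock: 40.25
tool_pos: [0.6483, 0.0065, 0.2288]
ee_rot: [3.142, -0.0, -1.217]
ft_force: [0.7, 0.3, -0.2]
finger_gap: 0.0479
```

```bash
python3 - <<'E'
from h import *
s=env.get_state(); print(s['tool_pos'].round(4),s['ft_force'].round(2),s['finger_gap'])
im=grab('wrist'); W=cloud(im); save(im,'w6.png')
v,u=np.mgrid[:420,:560]
z=s['tool_pos'][2]-.029+.0505
m=(abs(W[...,2]-z)<.004)&(u>210)&(u<350)&(v<342)
print('tin',m.sum(),arcfit(m,im,z,.024,s['tool_pos'][:2],lambda P,q:(q[:,1]<325)))
m=(abs(W[...,2]-.1527)<.004)&(np.hypot(W[...,0]-.648,W[...,1]-.011)<.045); vv=np.where(m)[0]
print('med',m.sum(),vv.min(),vv.max(),arcfit(m,im,.1525,.031,[.648,.011],lambda P,q:q[:,1]<vv.min()+.4*(vv.max()-vv.min())))
E
```

```text
[0.6483 0.0065 0.2288] [ 0.67  0.3  -0.22] 0.04792429245893402
tin 9308 (array([0.6492, 0.0061]), array([0.648 , 0.0057, 0.0251]), 261, np.float64(0.004))
med 3782 179 252 (array([0.6482, 0.0098]), array([0.6487, 0.0099, 0.0306]), 103, np.float64(0.0006))
```

View pics/w6.png

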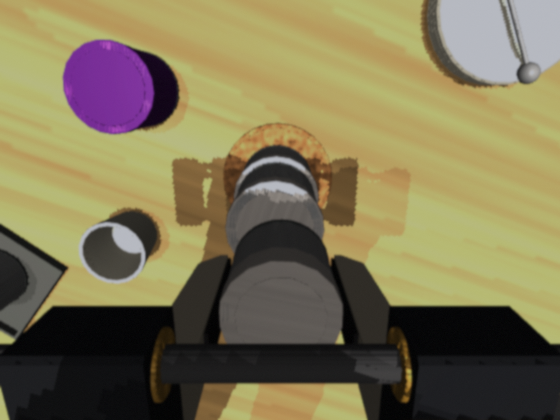

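The small tin is over the stack and needs about +4 mm in y. Lowering now.

Request:
{"method": "carry_out", "body": {
  "deltas": "0 0 0 0 0.004 0 -1;0 0 0 0 0.004 -0.02 -1;0 0 0 0 0.004 -0.035 -1;0 0 0 0 0.004 -0.042 -1;0 0 0 0 0.004 -0.045 -1;0 0 0 0 0.004 -0.045 -1;0 0 0 0 0.004 -0.045 -1;0 0 0 0 0.004 -0.045 -1;0 0 0 0 0.004 -0.045 -1"
}}

```text
clock: 41.42
tool_pos: [0.6484, 0.0116, 0.1841]
ee_rot: [-3.141, -0.0, -1.216]
ft_force: [0.5, -0.2, -0.6]
finger_gap: 0.0478
```

Request:
{"method": "carry_out", "body": {
  "deltas": "0 0 0 0 -0.001 0 -1;0 0 0 0 -0.001 -0.0015 -1;0 0 0 0 -0.001 -0.003 -1;0 0 0 0 -0.001 -0.004 -1;0 0 0 0 -0.001 -0.004 -1;0 0 0 0 -0.001 -0.004 -1"
}}

```text
clock: 42.18
tool_pos: [0.6484, 0.0105, 0.1808]
ee_rot: [-3.141, -0.0, -1.216]
ft_force: [-2.3, -0.3, 5.4]
finger_gap: 0.0474
```

Contact at the expected height. I'll release, rise straight up and back off to the side.

Request:
{"method": "carry_out", "body": {
  "deltas": "0 0 0 0 0 0.0008 0;0 0 0 0 0 0.0008 0.5;0 0 0 0 0 0.0008 1;0 0 0 0 0 0.0008 1;0 0 0 0 0 0.02 1;0 0 0 0 0 0.05 1;0 0 0 0 0 0.08 1;0 0 0 -0.01 -0.04 0.08 1;0 0 0 -0.03 -0.09 0.08 1;0 0 0 -0.05 -0.14 0.08 1;0 0 0 -0.07 -0.19 0.08 1;0 0 0 -0.08 -0.21 0.08 1"
}}

```text
clock: 43.68
tool_pos: [0.5665, -0.2039, 0.2598]
ee_rot: [3.14, -0.002, -1.222]
ft_force: [0.2, -0.3, -0.3]
finger_gap: 0.0928
```

Request:
{"method": "carry_out", "body": {
  "deltas": "0 0 0 0 -0.03 0 1;0 0 0 0 -0.03 0 1;0 0 0 0 -0.03 0 1;0 0 0 0 -0.03 0 1;0 0 0 0 -0.03 0 1;0 0 0 0 -0.03 0 1;0 0 0 0 -0.03 0 1"
}}

```text
clock: 44.55
tool_pos: [0.5684, -0.2293, 0.2599]
ee_rot: [-3.142, 0.0, -1.216]
ft_force: [0.7, -0.3, -0.0]
finger_gap: 0.0933
```

```bash
python3 - <<'E'
from h import *
ims=[]
for n in ['top','side']:
    v=grab(n); save(v,n+'5.png'); W=cloud(v)
    for k,c,h,r in [('small',(.6485,.011),.202,.024),('tray',(.443,.259),.073,.031),('purple',(.685,.161),.076,.034),('turq',(.318,-.256),.07,.031),('cup',(.5425,.135),.056,.031),('tamper',(.531,-.138),.083,.02)]: print(n,k,lid(W,c,h,r))
    for t in ['jug','portafilter']:
        for q in viewer.outline_of(v,t)[:1]: print(n,t,q['confidence'],np.round(q['xy']))
    c=v['pixels'][:,:,::-1]
    ims.append(cv2.resize(c[90:290,60:300] if n=='top' else c[100:320,130:370],(400,360),interpolation=cv2.INTER_CUBIC))
cv2.imwrite('pics/fin.png',np.hstack(ims))
E
```

```text
top small (array([0.6481, 0.0113, 0.2026, 0.6484, 0.0113, 0.0244]), 380)
top tray (array([0.4433, 0.2593, 0.0738, 0.4435, 0.2597, 0.0317]), 529)
top purple (array([0.685 , 0.1606, 0.077 , 0.686 , 0.161 , 0.0352]), 601)
top turq (array([ 0.3236, -0.2369,  0.0701,  0.3219, -0.2448,  0.0284]), 156)
top cup (array([0.5432, 0.1351, 0.0561, 0.5418, 0.1342, 0.0308]), 137)
top tamper (array([ 0.5311, -0.1382,  0.0818,  0.5315, -0.1375,  0.0177]), 146)
top jug 0.61 [ 96. 190.]
top portafilter 0.94 [454. 256.]
side small (array([0.644 , 0.0152, 0.2023, 0.6468, 0.0126, 0.0253]), 185)
side tray (array([0.4398, 0.2623, 0.0739, 0.4427, 0.2596, 0.0328]), 649)
side purple (array([0.6812, 0.1641, 0.0768, 0.6862, 0.1622, 0.0359]), 410)
side turq (array([ 0.316 , -0.251 ,  0.0703,  0.317 , -0.2549,  0.0323]), 297)
side cup (array([0.5408, 0.1339, 0.0549, 0.5406, 0.1345, 0.032 ]), 189)
side tamper (array([ 0.5288, -0.1352,  0.0821,  0.531 , -0.1353,  0.0178]), 76)
side jug 0.96 [101. 318.]
side portafilter 0.71 [385. 167.]
```

View pics/fin.png

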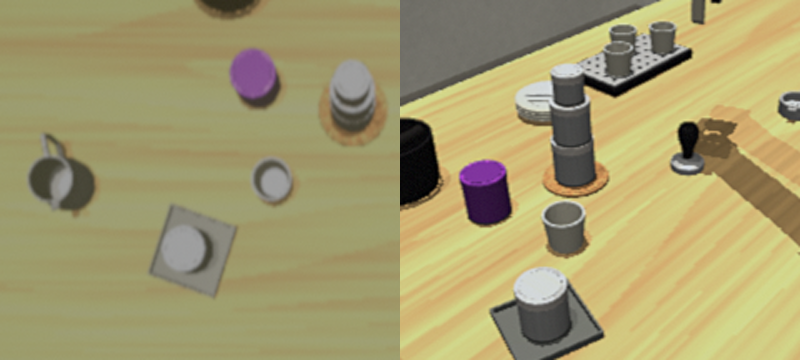

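The stack stands straight on the mat and the empty tin is flat in the tray. The bystanders are where they were; in the top view the arm partly hides the portafilter and the turquoise tin, and the side view shows both unchanged.

```bash
python3 -c "
from cell import workorder; print(workorder.job_done())"
```

```text
the job is handed in; nothing more can be done
None
```

I built the stack in the middle of the cork mat: large tin, then the full medium tin, then the small tin. The empty medium tin stands in the refill tray. I handed the job in at about 45 s.

- **Weighing:** the tin I judged full pulled about 2.5 N (2.85 N expected). The other pulled about 0.7 N, which matches empty.
- **Stack:** in the top view all three tins lie within about 1.5 mm of each other, and each is within about 2.5 mm of the mat's centre. The top lid is at 0.2025 m, against 0.202 m expected. The side view put the two upper tins about 2–3 mm from the large one, a little more than the top view showed.
- **Tray:** the empty tin stands flat, about 1 mm from the tray's centre.
- **Bystanders and look-alikes:** none had moved. In the last top view the arm partly hid the portafilter and the turquoise tin, and their top readings there were off, so I relied on the unchanged side view for those two.

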